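# Release the cam and close the slide

### The arm

A 6-joint arm with a two-finger parallel gripper is mounted at the origin on a cart in front of the work surface, level with it; the furniture and walls round the work are solid. World frame = base frame: x ahead of the robot, y to its left, z up, the work surface at z = 0. Lengths are in mm, angles in rad, forces in N, time in s.
With the tool pointing down it reaches from about 400 to 925 mm from the base axis. Payload 12.5 kg.
Tool frame: the origin (TCP) lies at the very end of the fingers, on their centre line; the grasp point (between the pads) lies 19 mm behind it; z points along the fingers, y is the line along which they close (so a half turn about z gives the same grasp; the last joint's range is limited). The gripper opens to 95 mm and grips with 3 to 60 N. Pads are 20 mm wide; open, the fingers measure 119 mm over their backs; the gripper's body (75 mm by 180 mm) begins 59 mm behind the grasp point.
Start: joints at [-1.417, 0.491, 1.559, -0, 1.092, -0.106], TCP at [160.577, -604.038, 214.661] pointing down, gripper open.
Joint ranges: [-3.1, 3.1], [-0.84, 2.19], [0.05, 2.79], [-1.13, 4.28], [0.06, 2.93], [-2.69, 2.69]. Speed limits (rad/s): [2.22, 2.22, 2.79, 3.14, 3.14, 3.14].

### API

Orientations are given as [roll, pitch, yaw] about the fixed x, y, z axes, in that order (R = Rz(yaw) Ry(pitch) Rx(roll)).
In Python, from cell import env, viewer gives the robot as it stands (env), with the cameras (viewer).
- The arm moves only by the shell command python3 steer.py, which reads ROWS from standard input. ROWS is a JSON object whose key "moves" holds a list of rows, 1 to 5 of them, each of 5 numbers: dx, dy, dz in mm, then a turn about the tool's z in rad, then the opening from 0.0 (shut) to 1.0 (fully open); each row is the pose to reach, as a shift and turn from the pose commanded when the command began, along the tool's axes at that moment; what a row does not reach only later rows make up. A row lasts 1/12 s, in which the tool goes at most 41.7 mm and 0.125 rad, less where a joint would pass 70% of its speed; a pose out of reach is approached as far as the arm can. The fingers move at their own pace and stop on an object; the grip force is fixed at half the most. Time passes only in rows, so rows that do not move let the fingers close. It prints the time, the measured TCP pose, the force, the opening and the grip force at its end. Input that does not fit is refused with a message, and nothing moves.
- env.state(): the state, without advancing time (a new reading comes with each control period).
- viewer.read_camera(name): name is "scene" or "side" or "wrist"; returns (picture, depth): 480x640x3 uint8, red, green, blue; 480x640 float32, mm along the optical axis (not along the pixel's ray), 0 where there is no reading.
- viewer.camera_info(name): a dict with "vertical_fov" (degrees; the focal length in pixels is half the picture's height over the tangent of half this angle, whatever the lens; pixels are square), "cx", "cy" (the principal point, pixels), "origin" and "attitude" of the camera in the world. Camera axes: x right, y down, z forward; pixel columns grow to the right and rows downward; lengths in mm; the calibration is good to about 2 mm. The wrist camera is an equidistant fisheye: a pixel r from the principal point sees the ray r / f radians off the axis. A picture is of the moment at which its call begins: read the wrist's pose just before it. camera_info takes no time and is no camera call; for the wrist camera it gives the pose at the moment of the call.
- env.job_done(): hands the job in; it is judged then, once.
The state is a dict: "t": time; "joints": joint angles; "qvel": joint speeds; "tau": joint torques, N m; "eef_pos": TCP position; "tcp_rot": TCP orientation; "ft_force": force on the tool from outside, world axes, zero at the start; "moment": the same for the moment, N m; "opening": opening from 0.0 (shut) to 1.0 (fully open); "grip_force": force on a finger pad.
Only numpy, scipy, OpenCV 4.12 (cv2) and the standard library are available. Lean on these libraries where they do the work, as an engineer would, in place of code of your own. Each camera call takes 0.05 s, during which the arm holds its last target. There are 200 camera calls.

### The job

On the plywood clamping jig, push the black peg of the cam lever round, the way that takes it along the left of the jig and away from you, until the lever lies over the white index mark: the cam is then at its low point. Only then push the red plate so that the slide goes fully forward and seats the wooden block squarely against the fence. Use the fingertips as pushers: do not touch or lift the block itself, leave the cam at its low point, and leave the things lying around undisturbed.

Things in the scene. Friction and masses are not known exactly. Their poses are not given: they have to be found in the camera images.
- jig: Plywood clamping jig fixed on the bench, about 210 x 280 x 12 mm. Origin on its underside; x = the slide's forward direction, away from the robot; y left; z up. Fence rear face at x 85 mm, y -125 to 25 mm. Slide on the line y -50 mm. Cam axis at x 27, y 65 mm. All of it but the red push plate and the cam peg is lower than 50 mm above the bench.
- push_plate (a point): Centre of the rear face of the upright red push plate at the back end of the slide, 62 mm above the bench. The plate is 10 mm thick, 52 mm wide and reaches from 13 to 85 mm above the bench; push it along the jig's +x. It moves with the slide.
- slide (a joint): Travel of the slide in m along the jig's +x: 0 = back, 0.034 = block seated between its nose (100 mm wide) and the fence, stop at 0.0355. 2.5 N of friction, no spring: stays where left. Its roller meets the cam's rim: at the cam's starting angles the slide jams after 6 to 16 mm; with the cam within 0.3 rad of its low point it can go fully forward.
- cam (a joint): Cam angle in rad: 0 = low point (lever over the white index mark). Starts at 2.1 to 2.75 and falls as the lever is pushed clockwise seen from above; can overshoot to -0.7. 0.3 N m of friction (some 5 N at the peg), no spring: stays where left. At angle q the lever points along 50 degrees + q, measured from the jig's x towards its y.
- cam_axis (a point): Point on the vertical axis of the cam, 48 mm above the bench, fixed on the jig.
- cam_peg (a point): Centre of the top of the upright black peg at the end of the cam lever, 97 mm above the bench and 65 mm from the cam axis. The peg is 20 mm in diameter and its free side reaches from 45 to 97 mm above the bench. It moves with the cam.
- fence_face (a point): Middle of the rear face of the fence, 23 mm above the bench, fixed on the jig.
- wood_block: Loose mahogany block 45 x 150 x 22 mm lying on the jig between the slide's nose and the fence, its length (own y) along the fence; origin at the centre of its underside. Seated, its origin is at x = 62.5 mm in the jig's frame. It is moved only by the slide.
- sanding_block: Bystander: cork-brown sanding block 56 x 101 x 28 mm, loose on the bench; origin under its centre.
- spring_clamp: Bystander: black and orange spring clamp 64 x 105 x 20 mm, loose on the bench; origin under its centre.
- yellow_screwdriver: Bystander: yellow-handled screwdriver 170 mm long, 28 mm thick, loose on the bench; origin under its centre.
- masking_tape: Bystander: roll of cream masking tape 90 mm in diameter, 24 mm high, loose on the bench; origin under its centre.
- machine_head: Bystander: small white-metal guitar tuning machine 43 x 34 x 19 mm, loose on the bench; origin under its centre.

How it is judged:
By the outcome, as a careful person would: the job done as asked, in the order asked, and still so for the second after the job is handed in, with the robot touching nothing.
It also fails if it takes over 48 s, if anything falls off the work surface, if the arm or the gripper's body presses on something with over 40 N, if the wrist force passes 120 N, or if a joint passes its speed limit or range.

## Working session

There is one attempt and no reset: what is moved stays moved. The work goes in short steps, Python scripts to look and compute and a shell command to move; the robot and the scene stay as the last step left them, time stands still between calls to the robot, and variables do not carry over. Pictures are saved under pics/ and viewed, at most 10 in all, crops included, and the job is handed in when it is done.

```bash
mkdir -p pics; ls
cat > h.py <<'E'
import numpy as np, cv2
from cell import env, viewer
from scipy.spatial.transform import Rotation as R
def snap(n,f):
    i=viewer.camera_info(n); p,d=viewer.read_camera(n)
    cv2.imwrite(f'pics/{f}.png',p[:,:,::-1]); np.savez(f'pics/{f}.npz',d=d,p=p); return i,p,d
def ray(i,u,v):
    f=240/np.tan(np.radians(i['vertical_fov'])/2)
    return np.array([(u-i['cx'])/f,(v-i['cy'])/f,1])
def rot(i):
    a=np.array(i['attitude'],float)
    return a if a.shape==(3,3) else R.from_euler('xyz',a).as_matrix()
def world(i,u,v,depth): return np.array(i['origin'])+rot(i)@(ray(i,u,v)*depth)
def onz(i,u,v,z):
    r=rot(i)@ray(i,u,v); o=np.array(i['origin']); return o+r*(z-o[2])/r[2]
E
python3 - <<'E'
from h import *
for n in('scene','side'):
    i,p,d=snap(n,n+'0'); print(n,i)
print(env.state())
E
```

```text
cell.py
pics
steer.py
scene {'vertical_fov': 48.16279103427658, 'cx': 314.2581966440354, 'cy': 243.39023289167187, 'origin': array([ 38.77804897, 912.86442328, 544.77762655]), 'attitude': array([-2.09845948, -0.01651357, -2.37639962])}
side {'vertical_fov': 52.03194099041566, 'cx': 314.9819829482803, 'cy': 239.08139837195029, 'origin': array([ 412.25918747, 1229.95688649,  432.3263273 ]), 'attitude': array([-1.92732389,  0.02042363, -3.00848916])}
{'t': 0.1, 'joints': array([-1.41658881e+00,  4.91488992e-01,  1.55937057e+00,  3.14543341e-05,
        1.09167963e+00, -1.05600497e-01]), 'qvel': array([ 0.00038822, -0.00214746, -0.00134614,  0.00186562,  0.00030914,
       -0.00021926]), 'tau': array([ 4.91726532e-03, -6.13621187e+01, -2.58607936e+01,  6.94036251e-02,
        4.70188691e-02, -5.69260351e-05]), 'eef_pos': array([ 160.55756409, -603.81837572,  214.13274823]), 'tcp_rot': array([-3.14065433e+00, -1.27512482e-04,  2.59793436e-01]), 'ft_force': array([-0.0977845 ,  0.22647387,  0.01984922]), 'moment': array([-0.01150833,  0.00788008, -0.04104091]), 'grip_force': 0.0, 'opening': 0.9989154412886722}
```

View pics/scene0.png

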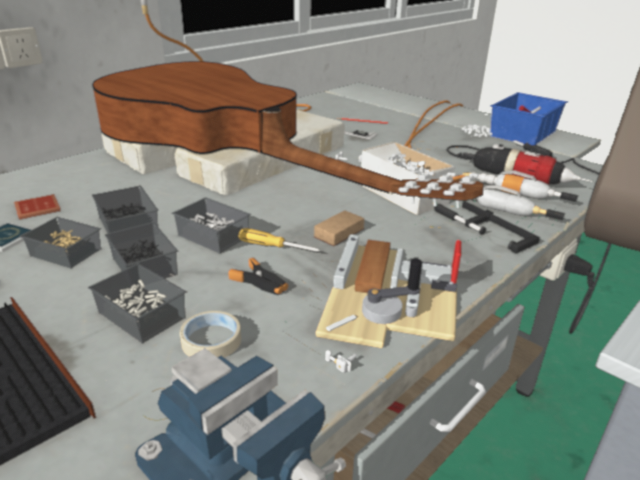

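View pics/side0.png

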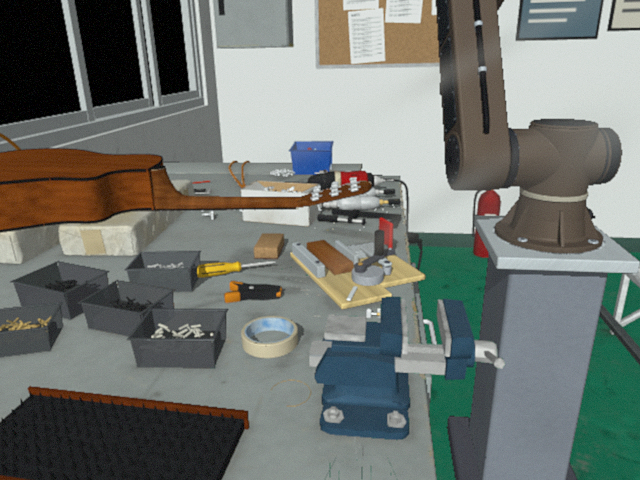

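The scene view shows the jig at about (390,295): the red plate near (457,262), the black peg near (413,272) and the cam hub near (382,305). I'll enlarge that area.

Run:
```python
from h import *
for n,(a,b,w,h) in {'scene':(310,225,160,120),'side':(280,210,160,120)}.items():
    p=cv2.imread(f'pics/{n}0.png')[b:b+h,a:a+w]
    cv2.imwrite(f'pics/{n}0c.png',cv2.resize(p,None,fx=5,fy=5,interpolation=cv2.INTER_CUBIC))
```

```text
(no output)
```

View pics/scene0c.png

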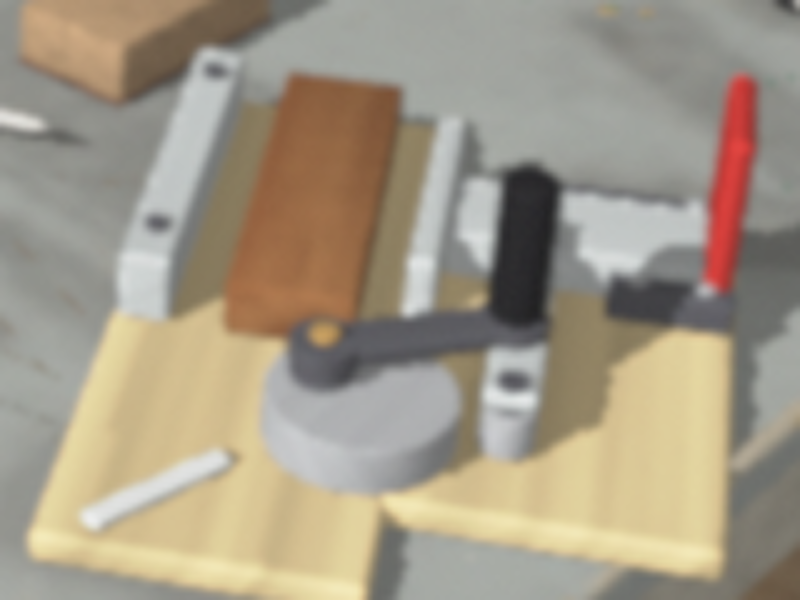

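View pics/side0c.png

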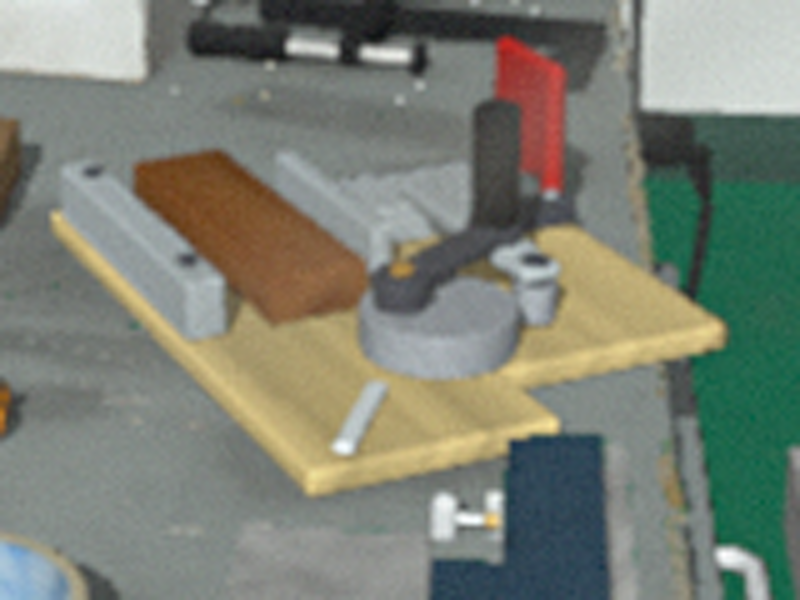

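```bash
cat > m.py <<'E'
from h import *
I={n:viewer.camera_info(n) for n in('scene','side')}
def C(n,c,z):
    a,b={'scene':(310,225),'side':(280,210)}[n]
    return onz(I[n],a+c[0]/5-.4,b+c[1]/5-.4,z)[:2]
P={'screw':(49,(325,333),(402,270)),'peg':(97,(531,178),(497,106)),
'FL':(12,(35,538),(312,475)),'RL':(12,(722,552),(724,325)),'FR':(12,None,(55,215)),
'mark1':(13,(90,518),(345,445)),'mark2':(13,(230,458),(378,388)),
'plateTopL':(85,(742,78),(563,68)),'plateTopR':(85,None,(498,38)),
'fenceRearL_top':(34,(168,265),None),'notchF':(12,(365,582),(555,422))}
for k,(z,s,d) in P.items():
    print(k,C('scene',s,z).round(1) if s else None,C('side',d,z).round(1) if d else None)
E
python3 m.py
```

```text
screw [449.7 334.1] [450.2 340.3]
peg [416.5 277.1] [415.1 280.4]
FL [475.7 440.1] [477.2 443.4]
RL [321.9 295.7] [321.4 299.6]
FR None [614.5 204.5]
mark1 [469.4 422. ] [466.8 420.9]
mark2 [458.  368.2] [457.5 372.3]
plateTopL [412.6 152.9] [387.1 194.1]
plateTopR None [415.9 153.3]
fenceRearL_top [524.9 323.2] None
notchF [391.1 384.6] [390.2 393.1]
```

Both cameras agree to within about 5 mm. The jig yaw is about 30°, the axis is near (450,337), the peg near (416,279) and the plate centre near (401,173). Next I'll check obstacle heights.

Run:
```python
from h import *
H=np.full((14,26),-1)
v,u=np.mgrid[:480,:640]
for n in('scene','side'):
    i=viewer.camera_info(n); d=np.load(f'pics/{n}0.npz')['d']
    f=240/np.tan(np.radians(i['vertical_fov'])/2)
    q=np.stack([(u-i['cx'])/f,(v-i['cy'])/f,np.ones_like(u)],-1)*d[...,None]
    w=(q@rot(i).T+i['origin'])[d>0]
    a=((w[:,0]-200)//50).astype(int); b=((w[:,1]+700)//50).astype(int)
    k=(a>=0)&(a<14)&(b>=0)&(b<26)&(w[:,2]<500)
    np.maximum.at(H,(a[k],b[k]),w[k,2].astype(int))
print('y    ',*[f'{y:4d}' for y in range(-700,600,50)])
for r in range(14): print(200+50*r,' ',*[f'{x:4d}' for x in H[r]])
```

```text
y     -700 -650 -600 -550 -500 -450 -400 -350 -300 -250 -200 -150 -100  -50    0   50  100  150  200  250  300  350  400  450  500  550
200    331   -1   -1   -1   -1   -1   -1   -1   -1   -1   -1   -1  499  499  447  334  242   -1   -1   -1   -1   -1   -1   -1   -1   -1
250     -1   -1   -1   -1   -1   -1   -1   -1   -1   -1  499  499  499  499  423  253   -1   -1   -1   -1   -1   -1   -1   -1   -1   -1
300     -1   -1   -1    1    0   -1    0    2    2    1    3    3    2    1    2    2    2    3   11   14   14    2    2    2    2    1
350     -1    0    4    6    3   40   39   33   22   31   31    2   20   22    2    3    3   86   27   41   42   14   14   20    2    1
400     -1    2   10    3    3   61   65   41   41   34   42   20   20    3  139  138   83   86   40   98   49   33   15   20    3   14
450      0   10   11    3   -1   71   74   55   55   -1   55   22   21  139  142  142  134   37   39   38   49   33   18    3    3   -1
500      3    3   29   -1   -1   -1   74   64   57   -1   55   35   21  127  132  131  127   39   36   39   42   15   10    3   25   26
550      3  
[... 239 characters left out ...]
   21    3   26   55
650     94  100   20    0   -1    4   52   49    2   -1   -1   93   84   93  103  105   31   32   31   19    3   22   21    3   53   55
700     94  100   26    3   11    8   34   30   -1   -1   92   93   89   93  103  106   28   26    3   27   30   20   17    3    3   55
750     99   99   22    3   10   12    6    2   -1   -1   94   95   95   92    3  107    3    3    3    4   56   56   55   56   55   55
800     47   19   10    3    3    3    5   10   -1   -1    0    5   91    3    3  107   90    3    4    3   55   53   55   56   34   55
850      3    2    5    4    3   22   22   19   -1   -1   20    2   18   19    5  107   94    3    3    2   55   54   55   55   55   55
```

```bash
cat > g.py <<'E'
import sys
from h import *
s=env.state(); m=R.from_euler('xyz',s['tcp_rot']).as_matrix(); yaw=np.arctan2(m[1,0],m[0,0])
print('now',np.round(s['eef_pos'],1),'yaw',round(yaw,3),'t',s['t'],'q6',round(s['joints'][5],2),'F',np.round(s['ft_force'],1))
x,y,z,psi=map(float,sys.argv[1:])
d=m.T@(np.array([x,y,z])-s['eef_pos'])
print('shift',d.round(1),'turn',round((yaw-psi+np.pi)%(2*np.pi)-np.pi,3))
E
python3 g.py 480 -350 214 1.0; echo '{"moves": [[30,-12,0,-0.12,0],[65,-25,0,-0.24,0],[105,-35,0,-0.36,0],[145,-45,0,-0.48,0],[185,-55,0,-0.6,0]]}' | python3 steer.py; python3 g.py 500 -200 214 1.5
```

```text
now [ 160.6 -603.8  214.1] yaw 0.26 t 0.1 q6 -0.11 F [-0.1  0.2  0. ]
shift [ 3.739e+02 -1.632e+02  3.000e-01] turn -0.74
t: 0.52
eef_pos: [326.4, -502.1, 214.5]
tcp_rot: [-3.141, -0.0, 0.865]
ft_force: [0.6, -1.5, 0.8]
opening: 0.706
grip_force: 0.0
now [ 326.4 -502.1  214.5] yaw 0.865 t 0.5167 q6 -0.4 F [ 0.6 -1.5  0.8]
shift [342.5 -63.8   0.5] turn -0.635
```

```bash
echo '{"moves": [[40,-8,0,-0.12,0],[80,-15,0,-0.24,0],[120,-22,0,-0.36,0],[160,-30,0,-0.48,0],[200,-37,0,-0.6,0]]}' | python3 steer.py; python3 g.py 500 0 214 2.0
```

```text
t: 0.93
eef_pos: [428.2, -325.7, 214.5]
tcp_rot: [-3.141, -0.0, 1.466]
ft_force: [1.5, -0.3, 0.3]
opening: 0.353
grip_force: 0.0
now [ 428.2 -325.7  214.5] yaw 1.466 t 0.9333 q6 -0.67 F [ 1.5 -0.3  0.3]
shift [331.5  37.2   0.5] turn -0.534
```

```bash
echo '{"moves": [[40,5,0,-0.12,0],[80,9,0,-0.24,0],[120,13,0,-0.36,0],[160,18,0,-0.48,0],[200,22,0,-0.6,0]]}' | python3 steer.py; python3 g.py 448 272 214 3.1
```

```text
t: 1.35
eef_pos: [471.7, -129.4, 214.5]
tcp_rot: [-3.141, -0.0, 2.065]
ft_force: [1.0, -1.4, -0.1]
opening: 0.028
grip_force: 0.0
now [ 471.7 -129.4  214.5] yaw 2.065 t 1.35 q6 -0.9 F [ 1.  -1.4 -0.1]
shift [364.6 169.7   0.5] turn -1.035
```

```bash
echo '{"moves": [[36,17,0,-0.12,0],[73,34,0,-0.24,0],[109,51,0,-0.36,0],[146,68,0,-0.48,0],[182,85,0,-0.6,0]]}' | python3 steer.py; python3 g.py 448 272 214 3.1
```

```text
t: 1.77
eef_pos: [460.6, 71.2, 214.6]
tcp_rot: [-3.141, -0.0, 2.666]
ft_force: [1.7, -0.4, 0.1]
opening: 0.006
grip_force: 0.0
now [460.6  71.2 214.6] yaw 2.666 t 1.7667 q6 -1.08 F [ 1.7 -0.4  0.1]
shift [103.2 172.7   0.6] turn -0.434
```

```bash
echo '{"moves": [[20,34,0,-0.1,0],[41,69,0,-0.2,0],[62,103,0,-0.3,0],[82,138,0,-0.4,0],[103,172,0,-0.43,0]]}' | python3 steer.py;echo '{"moves": [[0,0,0,0,0]]}' | python3 steer.py; python3 g.py 448 272 60 3.1
python3 - <<'E'
from h import *
print(viewer.camera_info('wrist')); i,p,d=snap('wrist','w1')
E
```

```text
t: 2.18
eef_pos: [449.1, 271.5, 214.5]
tcp_rot: [-3.141, -0.0, 3.096]
ft_force: [1.0, 0.2, 0.2]
opening: 0.004
grip_force: 0.0
t: 2.27
eef_pos: [448.8, 274.7, 214.3]
tcp_rot: [3.141, 0.0, 3.096]
ft_force: [-0.2, 0.6, -0.2]
opening: 0.004
grip_force: 0.0
now [448.8 274.7 214.3] yaw 3.096 t 2.2667 q6 -1.1 F [-0.2  0.6 -0.2]
shift [  0.7  -2.9 154.3] turn -0.004
{'vertical_fov': 65.70646984690485, 'cx': 319.8804549416593, 'cy': 246.47561747799875, 'origin': array([380.87361663, 277.54747002, 384.14334043]), 'attitude': array([ 2.89512191e+00, -2.17421231e-03,  1.52495313e+00])}
```

View pics/w1.png

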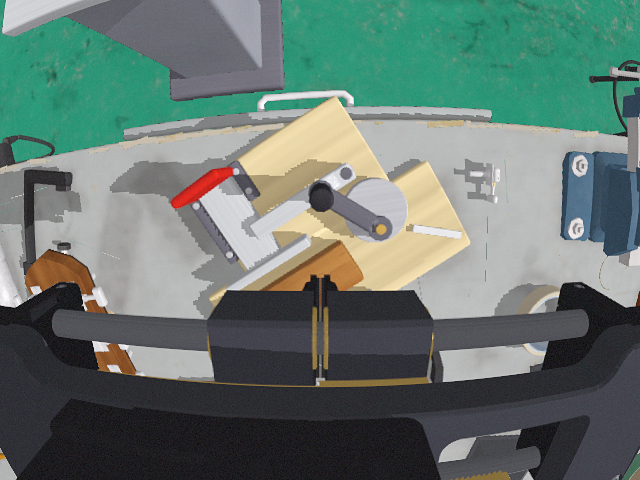

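The wrist view shows the peg top at (321,194), the screw at (382,229), the plate's top edge from about (176,204) to (234,170), and the index mark from (413,229) to (461,236). I'll check these with the fisheye model.

```bash
cat >> h.py <<'E'
def fish(i,u,v,z):
    f=240/np.tan(np.radians(i['vertical_fov'])/2); a=np.array([u-i['cx'],v-i['cy']]); r=np.hypot(*a); t=r/f
    w=rot(i)@np.array([*(np.sin(t)*a/r),np.cos(t)]); o=np.array(i['origin']); return (o+w*(z-o[2])/w[2])[:2].round(1)
E
python3 - <<'E'
from h import *
i=viewer.camera_info('wrist')
for k,u,v,z in [('peg',321,194,97),('screw',382,229,49),('m2',413,229,13),('m1',461,236,13),('pl',176,204,85),('pr',234,170,85)]: print(k,fish(i,u,v,z))
E
```

```text
peg [411.2 275.1]
screw [451.1 330.1]
m2 [460.  368.9]
m1 [469.7 423.3]
pl [412.9 151.5]
pr [388.6 205.4]
```

```bash
echo '{"moves": [[0,-5,40,0,0],[0,-5,80,0,0],[0,-5,120,0,0],[0,-5,154,0,0],[0,-5,154,0,0]]}' | python3 steer.py; python3 g.py 448 270 60 3.1
```

```text
t: 2.73
eef_pos: [447.0, 262.2, 55.5]
tcp_rot: [-3.137, -0.008, 3.088]
ft_force: [-0.4, -1.0, -0.7]
opening: 0.003
grip_force: 0.0
now [447.  262.2  55.5] yaw 3.088 t 2.7333 q6 -1.11 F [-0.4 -1.  -0.7]
shift [-0.5  7.8 -4.6] turn -0.012
```

```bash
echo '{"moves": [[0,0,0,0,0],[0,0,0,0,0]]}' | python3 steer.py; python3 g.py 448 270 60 3.1
```

```text
t: 2.9
eef_pos: [450.3, 264.2, 62.1]
tcp_rot: [3.141, 0.001, 3.089]
ft_force: [-0.7, 0.2, 1.2]
opening: 0.006
grip_force: 0.0
now [450.3 264.2  62.1] yaw 3.089 t 2.9 q6 -1.11 F [-0.7  0.2  1.2]
shift [2.6 5.7 2.1] turn -0.011
```

```bash
echo '{"moves": [[5,5,2,0,0],[10,7,2,0.1,0],[18,8,2,0.22,0],[25,11,2,0.34,0],[32,14,2,0.46,0]]}' | python3 steer.py; python3 g.py 450.5 335 60 3.1
```

```text
t: 3.32
eef_pos: [419.3, 280.8, 60.6]
tcp_rot: [3.138, 0.003, 2.624]
ft_force: [6.7, 0.5, -2.8]
opening: 0.005
grip_force: 2.8
now [419.3 280.8  60.6] yaw 2.624 t 3.3167 q6 -0.59 F [ 6.7  0.5 -2.8]
shift [-0.3 62.6  0.9] turn -0.476
```

```bash
echo '{"moves": [[8,0,0,0.12,0],[15.5,1,0,0.24,0],[23,3,0,0.36,0],[30,6,0,0.48,0],[37,10,0,0.6,0]]}' | python3 steer.py; python3 g.py 450.5 335 60 3.1
```

```text
t: 3.73
eef_pos: [392.8, 308.1, 60.9]
tcp_rot: [3.135, 0.0, 2.024]
ft_force: [9.3, -3.9, -1.2]
opening: 0.004
grip_force: 3.5
now [392.8 308.1  60.9] yaw 2.024 t 3.7333 q6 0.08 F [ 9.3 -3.9 -1.2]
shift [-1.  63.7  1.4] turn -1.076
```

```bash
echo '{"moves": [[8,0.5,0,0.12,0],[15.5,1.5,0,0.24,0],[23,3.5,0,0.36,0],[30,7,0,0.48,0],[37,11,0,0.6,0]]}' | python3 steer.py; python3 g.py 450.5 335 60 3.1
```

```text
t: 4.15
eef_pos: [385.1, 345.4, 60.6]
tcp_rot: [3.139, -0.002, 1.424]
ft_force: [4.1, -6.1, -0.5]
opening: 0.001
grip_force: 3.4
now [385.1 345.4  60.6] yaw 1.424 t 4.15 q6 0.75 F [ 4.1 -6.1 -0.5]
shift [-0.7 66.2  0.8] turn -1.676
```

```bash
echo '{"moves": [[8,0.5,0,0.12,0],[15.5,2,0,0.24,0],[23,4.5,0,0.36,0],[30,8,0,0.48,0],[37,12,0,0.6,0]]}' | python3 steer.py; python3 g.py 450.5 335 60 3.1
python3 - <<'E'
from h import *
i,p,d=snap('scene','s2')
cv2.imwrite('pics/s2c.png',cv2.resize(p[225:345,310:470,::-1],None,fx=5,fy=5,interpolation=cv2.INTER_CUBIC))
E
```

```text
t: 4.57
eef_pos: [401.2, 379.7, 60.4]
tcp_rot: [3.141, -0.0, 0.824]
ft_force: [-0.0, -7.7, 0.7]
opening: 0.009
grip_force: 3.2
now [401.2 379.7  60.4] yaw 0.824 t 4.5667 q6 1.39 F [-0.  -7.7  0.7]
shift [ 0.7 66.6  0.5] turn -2.276
```

View pics/s2c.png

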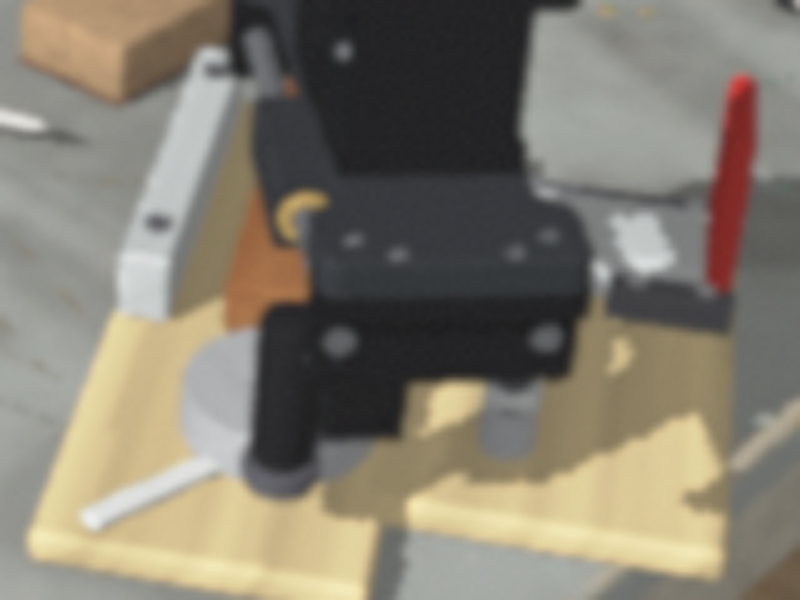

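The peg is ahead of the fingertips, with its top at crop (288,318) and the index mark still ahead of it. About 0.68 rad is left, so I'll move 0.55 and measure.

```bash
echo '{"moves": [[7,0.5,0,0.11,0],[14.5,2,0,0.22,0],[21.5,4,0,0.33,0],[28.5,7,0,0.44,0],[34.5,10,0,0.55,0]]}' | python3 steer.py;echo '{"moves": [[0,0,0,0,0]]}' | python3 steer.py; python3 g.py 450.5 335 60 3.1
python3 - <<'E'
from h import *
i,p,d=snap('scene','s3')
cv2.imwrite('pics/s3c.png',cv2.resize(p[225:345,310:470,::-1],None,fx=5,fy=5,interpolation=cv2.INTER_CUBIC))
E
```

```text
t: 5.03
eef_pos: [431.4, 398.8, 60.4]
tcp_rot: [-3.142, 0.0, 0.275]
ft_force: [-5.3, -4.1, 1.6]
opening: 0.005
grip_force: 2.7
t: 5.12
eef_pos: [432.3, 398.9, 60.3]
tcp_rot: [-3.141, -0.001, 0.275]
ft_force: [-0.4, -0.3, 0.7]
opening: 0.005
grip_force: 0.3
now [432.3 398.9  60.3] yaw 0.275 t 5.1167 q6 1.93 F [-0.4 -0.3  0.7]
shift [ 0.1 66.5  0.3] turn -2.825
```

View pics/s3c.png

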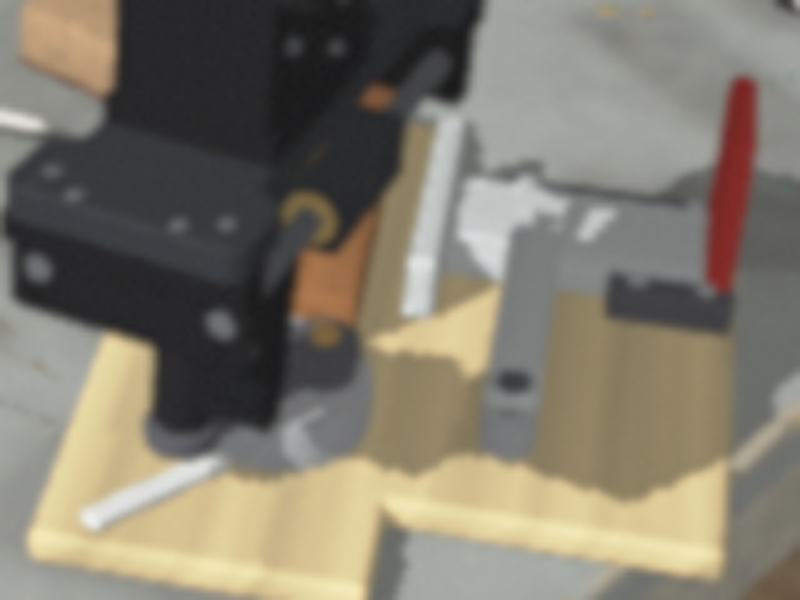

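```bash
python3 - <<'E'
from m import C
import numpy as np
for z in(45,48):
    w=C('scene',(184,428),z); c=np.array([450.5,335]); print(w,np.degrees(np.arctan2(*(w-c)[::-1])),np.hypot(*(w-c)))
E
echo '{"moves": [[5,0.3,0,0.07,0],[9,0.6,0,0.14,0],[9,0.6,0,0.14,0]]}' | python3 steer.py; python3 g.py 450.5 335 60 3.1
```

```text
screw [449.7 334.1] [450.2 340.3]
peg [416.5 277.1] [415.1 280.4]
FL [475.7 440.1] [477.2 443.4]
RL [321.9 295.7] [321.4 299.6]
FR None [614.5 204.5]
mark1 [469.4 422. ] [466.8 420.9]
mark2 [458.  368.2] [457.5 372.3]
plateTopL [412.6 152.9] [387.1 194.1]
plateTopR None [415.9 153.3]
fenceRearL_top [524.9 323.2] None
notchF [391.1 384.6] [390.2 393.1]
[452.26745961 399.58852304] 88.43249690965358 64.61270171246969
[449.78541926 402.66954872] 90.60501273300324 67.67332155283073
t: 5.42
eef_pos: [440.9, 401.0, 59.9]
tcp_rot: [-3.141, -0.001, 0.14]
ft_force: [-1.4, -0.7, 1.2]
opening: 0.004
grip_force: 0.8
now [440.9 401.   59.9] yaw 0.14 t 5.4167 q6 2.06 F [-1.4 -0.7  1.2]
shift [ 0.3 66.7 -0.2] turn -2.96
```

```bash
echo '{"moves": [[-10,0,0,0,0],[-20,-2,0,0,0],[-22,-2,-30,-0.1,0],[-22,0,-70,-0.22,0],[-22,5,-110,-0.34,0]]}' | python3 steer.py; echo '{"moves": [[0,12,-20,-0.12,0],[0,40,-40,-0.24,0],[0,70,-45,-0.36,0],[0,100,-45,-0.48,0],[0,130,-45,-0.6,0]]}' | python3 steer.py; python3 g.py 372 158 214 2.09;  python3 - <<'E'
from h import *
i,p,d=snap('scene','s4')
cv2.imwrite('pics/s4c.png',cv2.resize(p[225:345,310:470,::-1],None,fx=5,fy=5,interpolation=cv2.INTER_CUBIC))
E
```

```text
t: 5.83
eef_pos: [418.0, 392.4, 169.4]
tcp_rot: [3.141, 0.002, 0.49]
ft_force: [0.5, -0.0, 0.5]
opening: 0.008
grip_force: 0.0
t: 6.25
eef_pos: [479.2, 276.3, 214.4]
tcp_rot: [3.14, -0.001, 1.09]
ft_force: [0.4, -0.3, -0.1]
opening: 0.008
grip_force: 0.0
now [479.2 276.3 214.4] yaw 1.09 t 6.25 q6 0.88 F [ 0.4 -0.3 -0.1]
shift [-154.5  -40.2    0.2] turn -1.0
```

View pics/s4c.png

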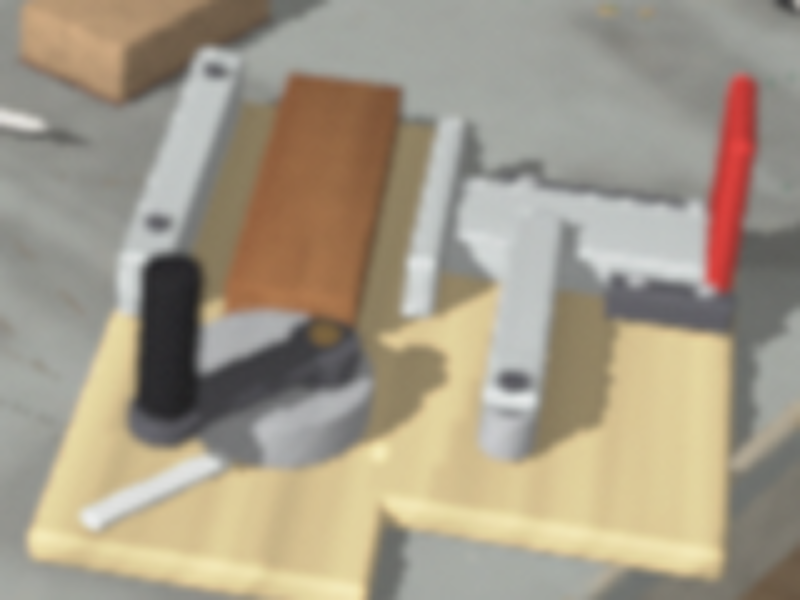

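```bash
python3 - <<'E' | tail -2
from m import C
import numpy as np
w=C('scene',(172,267),97); c=C('scene',(325,333),49)
for cc in (c,np.array([450.5,335])): print(w,np.degrees(np.arctan2(*(w-cc)[::-1])),np.hypot(*(w-cc)))
E
```

```text
[463.43151304 395.86894952] 77.43693837910037 63.23357444432926
[463.43151304 395.86894952] 78.00592755278622 62.227430010162756
```

The lever measures about 78°, against 79° for the index mark, so the cam is at its low point. Next I'll move behind the plate.

```bash
echo '{"moves": [[-30,-8,0,-0.12,0],[-60,-16,0,-0.24,0],[-90,-23,0,-0.36,0],[-120,-31,0,-0.48,0],[-150,-39,0,-0.6,0]]}' | python3 steer.py; python3 g.py 374 158 214 2.09
```

```text
t: 6.72
eef_pos: [372.5, 162.6, 213.4]
tcp_rot: [3.141, 0.0, 1.689]
ft_force: [0.9, -0.6, 0.6]
opening: 0.004
grip_force: 0.0
now [372.5 162.6 213.4] yaw 1.689 t 6.7167 q6 0.13 F [ 0.9 -0.6  0.6]
shift [-4.7  1.  -0.6] turn -0.401
```

```bash
echo '{"moves": [[-5,1,0,-0.12,0],[-5,1,0,-0.24,0],[-5,1,0,-0.36,0],[-5,1,0,-0.4,0],[-5,1,0,-0.4,0]]}' | python3 steer.py; python3 g.py 374 158 68 2.09
```

```text
t: 7.13
eef_pos: [375.2, 158.5, 213.6]
tcp_rot: [3.141, 0.0, 2.084]
ft_force: [-0.4, -0.5, 0.1]
opening: 0.008
grip_force: 0.0
now [375.2 158.5 213.6] yaw 2.084 t 7.1333 q6 -0.28 F [-0.4 -0.5  0.1]
shift [  0.2  -1.4 145.6] turn -0.006
```

```bash
echo '{"moves": [[0,-3,40,0,0],[0,-3,80,0,0],[0,-3,110,0,0],[0,-3,110,0,0]]}' | python3 steer.py; echo '{"moves": [[0,0,20,0,0],[0,0,36,0,0],[0,0,36,0,0]]}' | python3 steer.py; python3 g.py 386 166 66 2.09
```

```text
t: 7.47
eef_pos: [370.9, 156.5, 99.9]
tcp_rot: [-3.135, -0.002, 2.08]
ft_force: [0.6, -0.2, 1.0]
opening: 0.001
grip_force: 0.0
t: 7.72
eef_pos: [373.0, 157.0, 67.1]
tcp_rot: [-3.14, -0.0, 2.08]
ft_force: [0.1, -0.3, 0.5]
opening: 0.002
grip_force: 0.0
now [373.  157.   67.1] yaw 2.08 t 7.7167 q6 -0.27 F [ 0.1 -0.3  0.5]
shift [ 1.5 15.8  1. ] turn -0.01
```

```bash
echo '{"moves": [[0,6,0,0,0],[0,12,0,0,0],[0,18,0,0,0],[0,24,0,0,0],[0,30,0,0,0]]}' | python3 steer.py; echo '{"moves": [[0,2,0,0,0],[0,4,0,0,0],[0,6,0,0,0],[0,8,0,0,0]]}' | python3 steer.py; python3 g.py 386 166 66 2.09
```

```text
t: 8.13
eef_pos: [400.3, 171.9, 68.4]
tcp_rot: [3.141, 0.0, 2.08]
ft_force: [-2.0, -1.9, 2.5]
opening: -0.002
grip_force: 1.7
t: 8.47
eef_pos: [406.5, 175.4, 67.6]
tcp_rot: [-3.141, -0.0, 2.08]
ft_force: [-3.3, -1.1, 4.7]
opening: 0.004
grip_force: 2.3
now [406.5 175.4  67.6] yaw 2.08 t 8.4667 q6 -0.25 F [-3.3 -1.1  4.7]
shift [  1.8 -22.5   1.6] turn -0.01
```

Contact is made and the slide is moving. I'll creep forward until the force rises.

```bash
echo '{"moves": [[0,2,0,0,0],[0,4,0,0,0],[0,6,0,0,0],[0,7,0,0,0]]}' | python3 steer.py; echo '{"moves": [[0,1,0,0,0],[0,2,0,0,0],[0,3,0,0,0]]}' | python3 steer.py; python3 g.py 386 166 66 2.09
```

```text
t: 8.8
eef_pos: [413.0, 179.0, 67.5]
tcp_rot: [-3.141, -0.0, 2.08]
ft_force: [-4.0, 0.3, 3.9]
opening: 0.004
grip_force: 1.9
t: 9.05
eef_pos: [415.5, 180.4, 67.5]
tcp_rot: [-3.141, -0.0, 2.08]
ft_force: [-5.0, 0.6, 1.9]
opening: 0.006
grip_force: 1.9
now [415.5 180.4  67.5] yaw 2.08 t 9.05 q6 -0.25 F [-5.   0.6  1.9]
shift [  1.8 -32.7   1.6] turn -0.01
```

```bash
for k in 1 2; do echo '{"moves": [[0,0.7,0,0,0],[0,1.4,0,0,0],[0,2,0,0,0]]}' | python3 steer.py | sed -n 2,4p; done
```

```text
eef_pos: [417.3, 181.3, 67.6]
tcp_rot: [-3.142, 0.0, 2.08]
ft_force: [-4.1, 1.9, 0.9]
eef_pos: [417.9, 181.8, 67.5]
tcp_rot: [-3.139, -0.0, 2.08]
ft_force: [-10.0, -5.5, 7.0]
```

```bash
echo '{"moves": [[0,0.7,0,0,0],[0,1.4,0,0,0],[0,2,0,0,0]]}' | python3 steer.py | sed -n 2,4p
python3 - <<'E'
from h import *
i,p,d=snap('scene','s5')
cv2.imwrite('pics/s5c.png',cv2.resize(p[225:345,310:470,::-1],None,fx=5,fy=5,interpolation=cv2.INTER_CUBIC))
E
```

```text
eef_pos: [417.9, 181.9, 67.4]
tcp_rot: [-3.135, -0.001, 2.08]
ft_force: [-16.7, -13.1, 15.8]
```

View pics/s5c.png

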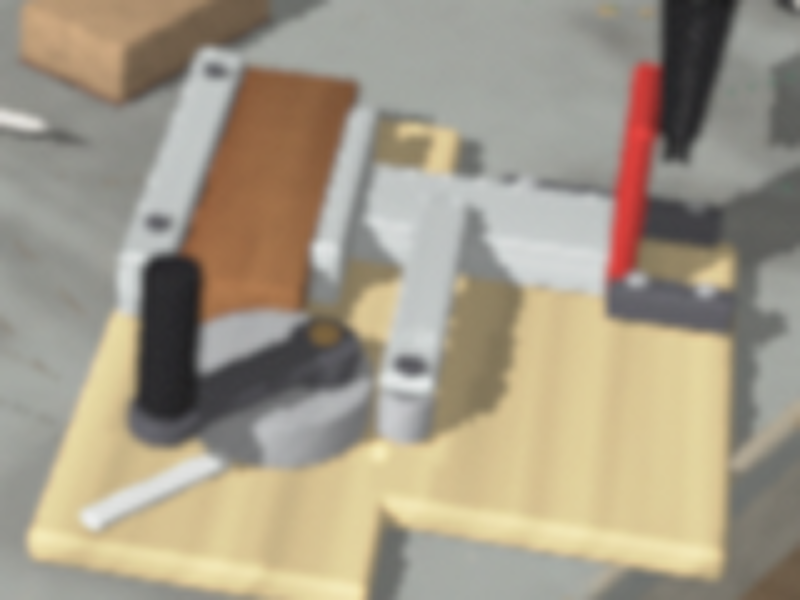

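The force has risen to about 21 N and the block lies flush along the fence, with the cam unmoved. I'll back off, then check the travel.

```bash
echo '{"moves": [[0,-3,0,0,0],[0,-9,0,0,0],[0,-18,0,0,0],[0,-25,0,0,0],[0,-28,-20,0,0]]}' | python3 steer.py; echo '{"moves": [[0,0,-40,0,0],[0,0,-80,0,0],[0,0,-120,0,0],[0,0,-120,0,0]]}' | python3 steer.py; python3 - <<'E' | tail -4
from h import *
from m import C
i,p,d=snap('scene','s6')
a=C('scene',(742,78),85);b=C('scene',(648,68),85);print('plate travel',b-a,np.hypot(*(b-a)))
a=C('scene',(512,381),50);b=C('scene',(409,364),50);print('roller arm travel',np.hypot(*(b-a)))
o=np.load('pics/s5.npz')['p'][285:335,315:400].astype(int); print('cam region diff after retreat',abs(o-p[285:335,315:400]).mean())
o=np.load('pics/s5.npz')['p'][230:290,330:400].astype(int); print('block region diff',abs(o-p[230:290,330:400]).mean())
cv2.imwrite('pics/s6c.png',cv2.resize(p[160:370,200:480,::-1],None,fx=2.8,fy=2.8,interpolation=cv2.INTER_CUBIC))
E
```

```text
t: 10.27
eef_pos: [394.3, 168.7, 85.7]
tcp_rot: [-3.137, -0.001, 2.08]
ft_force: [0.1, -0.5, -0.1]
opening: 0.002
grip_force: 0.0
t: 10.6
eef_pos: [398.3, 170.0, 213.7]
tcp_rot: [3.132, 0.003, 2.08]
ft_force: [0.4, 0.9, -0.8]
opening: 0.004
grip_force: 0.0
plate travel [26.88950282 17.37877864] 32.016672356715674
roller arm travel 32.11294829370392
cam region diff after retreat 0.48917647058823527
block region diff 0.4477777777777778
```

View pics/s6c.png

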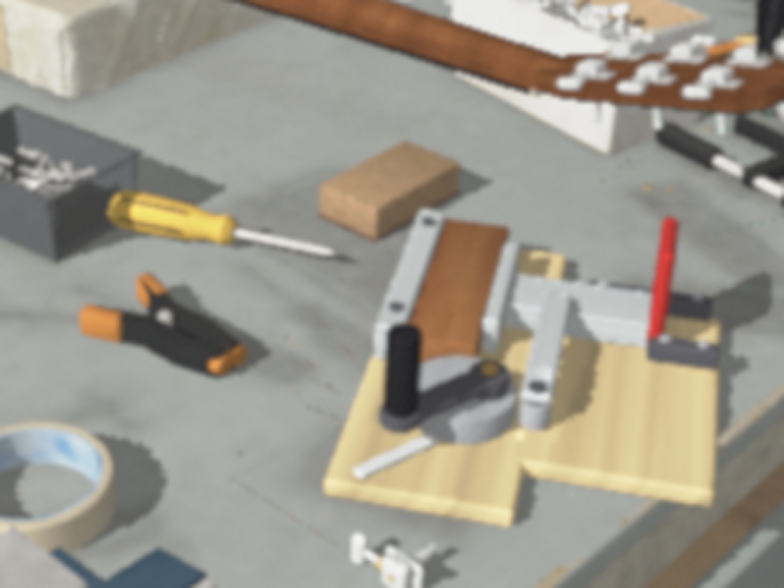

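The block is flush against the fence and the slide nose is flush against the block. The lever lies over the mark, the bystanders haven't moved and the robot is clear.

```bash
python3 -c "
from cell import env, viewer
print(env.job_done())"
```

```text
the job is handed in; nothing more can be done
None
```

I handed the job in: the cam lever lies over the white index mark (about 1° off by camera), and the slide was then pushed to a firm stop with the block flush on the fence; its travel read 32 mm by camera against 34 mm nominal, and the bystanders look undisturbed.

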